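Check sleeves on the stepped gauge pin and sort them

TASK

Check the two blue sleeves in the track on the stepped gauge pin, one at a time: slide each onto the pin and press it down lightly but surely until it stops. One that stops on the step is good: stand it upright on the floor of the rectangular crate; one that goes right down to the base plate is oversize: stand it upright on the floor of the round dish. Put the first sleeve away before testing the second, and leave the reference sleeve on its stand, the bottle, the tin and the hex key where they are.

Things in the scene. Friction and masses are not known exactly. Their poses are not given: they have to be found in the camera images.
- sleeve_1: one of three blue plastic sleeves alike from outside: tube 36 mm outer diameter, 40 mm long, 50 g, standing on end. Two start in the track, one (it differs each time) on the stand as the reference, not to be handled. Its bore is either 20.5 mm (good) or 27 mm (oversize); the gauge tells which. Origin: centre of its lower end, z along its axis.
- sleeve_2: one of three blue plastic sleeves alike from outside: tube 36 mm outer diameter, 40 mm long, 50 g, standing on end. Two start in the track, one (it differs each time) on the stand as the reference, not to be handled. Its bore is either 20.5 mm (good) or 27 mm (oversize); the gauge tells which. Origin: centre of its lower end, z along its axis.
- sleeve_3: one of three blue plastic sleeves alike from outside: tube 36 mm outer diameter, 40 mm long, 50 g, standing on end. Two start in the track, one (it differs each time) on the stand as the reference, not to be handled. Its bore is either 20.5 mm (good) or 27 mm (oversize); the gauge tells which. Origin: centre of its lower end, z along its axis.
- track: fixed grey channel holding two sleeves in a row, about 80 mm apart. 60 mm wide (x), 190 mm long (y, the row's direction), open ends; floor 6 mm thick; side walls 5 mm thick, 50 mm apart inside, tops 36 mm above the bench. No room for fingers between sleeve and side wall: grasp along y. Origin: centre of its underside, on the bench.
- gauge: fixed upright stepped steel pin. Heights above the bench: round base plate (90 mm diameter) to 12 mm, thick part (23 mm diameter) to 42, thin part (18 mm) to 75, cone to a 10 mm wide tip at 82. A good sleeve stops on the step, lower end at 42 mm; an oversize one at the base plate, lower end at 12 mm. Origin: on the pin's axis at bench level, z up.
- crate: fixed open rectangular green plastic crate for good sleeves, outside 110 mm (x) by 150 mm (y) by 30 mm high, walls 4 mm, floor about 4 mm thick. Origin: centre of its underside, on the bench.
- dish: fixed open round steel dish with upright rim for oversize sleeves, outside diameter 124 mm, 28 mm high, wall 3 mm, floor 4 mm thick. Origin: centre of its underside, on the bench.
- oil_bottle: bystander, loose: white plastic bottle with black cap, 54 mm diameter, 150 mm high, upright. Origin: centre of its underside.
- grease_tin: bystander, loose: dark steel can, 60 mm diameter, 85 mm high, upright. Origin: centre of its underside.
- stand: fixed dark square plate, 56 mm wide, 6 mm thick, beyond the track, carrying the reference sleeve. Origin: centre of its underside, on the bench.
- hex_key: bystander, loose: dark L-shaped hex key, 8 mm thick, long arm 120 mm along its own y through the origin, short arm 35 mm along x at the +y end, lying flat beyond the track. Origin: below the middle of the long arm.
Things that resemble listed ones, but are neither listed nor needed, are in the scene too. Leave any pink or yellow look-alike of the sleeve_3 alone.

How it is judged:
By the outcome, as a careful person would: the job done as asked, in the order asked, and still so for the second after the job is handed in, with the robot touching nothing.
It also fails if it takes over 72 s, if anything falls off the work surface, if the arm or the gripper's body presses on something with over 40 N, if the wrist force passes 120 N, or if a joint passes its speed limit or range.

ROBOT

A 7-joint arm with a two-finger parallel gripper is mounted at the origin on the work surface. World frame = base frame: x ahead of the robot, y to its left, z up, the work surface at z = 0. Lengths are in m, angles in degrees, forces in N, time in s.
With the tool pointing down it reaches from about 0.425 to 0.8 m from the base axis. Payload 8.3 kg.
Tool frame: the origin (TCP) lies midway between the tips of the shut fingers; the grasp point (between the pads) lies 19 mm behind it; z points along the fingers, y is the direction in which the jaws open and shut (so a half turn about z gives the same grasp; the last joint's range is limited). The gripper opens to 85 mm and grips with 20 to 120 N. Pads are 22 mm wide; open, the fingers measure 114 mm over their backs; the gripper's body (76 mm by 85 mm) begins 54 mm behind the grasp point. The pads swing forward as they close: fully open they stand 13 mm farther back than shut.
Start: joints at [-70.468, 21.967, 0.94, 78.501, -0.361, 79.538, -2.664], TCP at [0.246, 0.575, 0.231] pointing down, gripper open.
Joint ranges: [-169.22, 169.22], [-14.56, 117.87], [-87.37, 89.26], [10.42, 133.3], [-82.24, 262.24], [0.94, 117.77], [-172.7, 172.7]. Speed limits (degrees/s): [136.94, 136.94, 172.46, 172.46, 180, 180, 180].

INTERFACE

Orientations are given as a 3x3 rotation matrix whose columns are the frame's x, y, z axes.
In Python, from bench import observe, viewer, env gives the robot as it stands. The module is installed in compiled form; this text tells all that it offers.
- The arm moves only by the shell command python3 -m jog 'ROWS' [OPENING] [FORCE]. ROWS is text: rows parted by semicolons, each of 6 numbers parted by spaces: the shift along the tool's x, y, z in mm, then the turn, a rotation vector about the tool's x, y, z in degrees. A call has 1 to 8 rows; each row is the pose to reach, as a shift and turn from the pose measured when the call began, along the tool's axes at that moment; what a row does not reach only later rows make up. A row lasts 1/10 s, in which the tool goes at most 50 mm and 8.59 degrees, less where a joint would pass 70% of its speed; a pose out of reach is approached as far as the arm can. A call with a gripper value outside its range is refused whole. OPENING is the finger opening in mm, from 0 to 85.4, set as the call begins (- or left out, the last holds). The fingers move at their own pace and stop on an object; FORCE is the grip in N (left out, the last holds). Time passes only in rows, so rows that repeat a pose let the fingers close. It gives the time, the measured TCP pose, the force and the opening at its end, in the units of the state.
- observe(): the state, without advancing time (a new reading comes with each control period).
- viewer.snapshot(name): name is "scene" or "top" or "wrist"; returns a dict with "frame" (400x640x3 uint8, blue, green, red), "fx", "fy", "cx", "cy" (pixels), "origin" and "orientation" of the camera in the world. Camera axes: x right, y down, z forward; pixel columns grow to the right and rows downward; lengths in m; the calibration is good to about 2 mm. A picture is of the moment at which its call begins. There is no depth.
- env.finish_job(): hands the job in, once; it reports no verdict.
The state is a dict: "clock": time; "q": joint angles; "joint_velocities": joint speeds; "effort": joint torques, N m; "position": TCP position; "tcp_rot": TCP orientation; "contact_force": force on the tool from outside, world axes, zero at the start; "wrist_torque": the same for the moment, N m; "grip_width": finger opening in m.
Only numpy, scipy, OpenCV 4.12 (cv2) and the standard library are available. Lean on these libraries where they do the work, as an engineer would, in place of code of your own. Each camera call takes 0.05 s, during which the arm holds its last target. There are 200 camera calls.

## Working session

There is one attempt and no reset: what is moved stays moved. The work goes in short steps, Python scripts to look and compute and a shell command to move; the robot and the scene stay as the last step left them, time stands still between calls to the robot, and variables do not carry over. Pictures are saved under pics/ and viewed, about 8 in all and at most 12, crops included, and the job is handed in when it is done.

```bash
mkdir -p pics; cat > h.py <<'E'
import numpy as np, cv2
from bench import observe, viewer, env
def snap(n,name):
    s=viewer.snapshot(n); cv2.imwrite(f'pics/{name}.png',s['frame']); np.savez(f'pics/{name}.npz',**s); return s
def ray(name,u,v,z):
    s=np.load(f'pics/{name}.npz'); d=s['orientation']@np.array([(u-s['cx'])/s['fx'],(v-s['cy'])/s['fy'],1]); o=s['origin']
    return o+d*(z-o[2])/d[2]
def proj(name,P):
    s=np.load(f'pics/{name}.npz'); c=s['orientation'].T@(np.array(P)-s['origin']); return float(s['fx']*c[0]/c[2]+s['cx']),float(s['fy']*c[1]/c[2]+s['cy'])
def tool(P):  # world target of TCP -> mm in tool axes
    o=observe(); return np.round(np.array(o['tcp_rot']).T@(np.array(P)-o['position'])*1000,1)
E
python3 - <<'E'
from h import *
for n in('top','scene'):
    s=snap(n,n); print(n,s['origin'],s['orientation'].round(3).tolist(),s['fx'])
o=observe(); print({k:np.round(v,3).tolist() for k,v in o.items()})
E
```

```text
top [ 0.48654137 -0.00214923  1.06113514] [[-0.004, -0.993, 0.122], [-1.0, 0.003, -0.009], [0.009, -0.122, -0.993]] 427.96017833884764
scene [ 1.18025435 -0.05128052  0.76349926] [[0.064, 0.788, -0.613], [0.998, -0.041, 0.051], [0.016, -0.615, -0.788]] 437.81199269849657
{'clock': 0.1, 'q': [-70.468, 22.011, 0.94, 78.555, -0.36, 79.538, -2.663], 'joint_velocities': [-0.026, -0.128, 0.087, -0.094, 0.006, -0.003, 0.007], 'effort': [0.003, -62.913, 0.847, -37.276, 0.017, 0.01, -0.0], 'position': [0.245, 0.574, 0.23], 'tcp_rot': [[-0.92, 0.393, -0.001], [0.393, 0.92, -0.002], [-0.0, -0.002, -1.0]], 'contact_force': [0.539, 0.356, 0.197], 'wrist_torque': [0.042, 0.004, -0.025], 'grip_width': 0.085}
```

View pics/top.png

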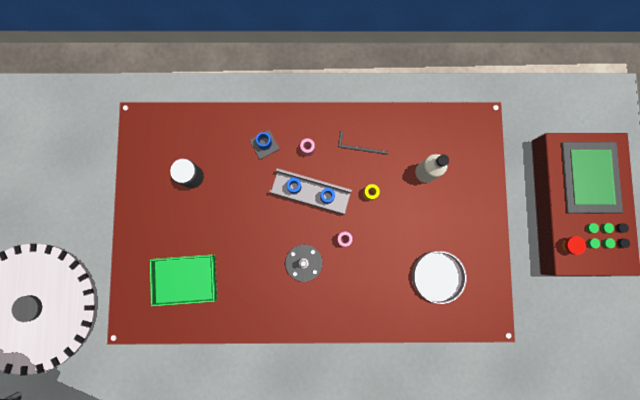

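View pics/scene.png

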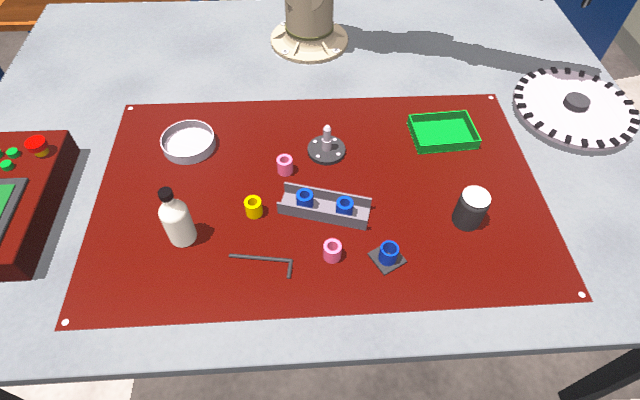

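The top view shows the two track sleeves at about (293,186) and (327,196), the reference at (263,141), the pin at (304,263), the crate at (183,280) and the dish at (439,277). The pink and yellow look-alikes are at (307,146), (345,239) and (372,191).

```bash
python3 - <<'E'
from h import *
f=cv2.imread('pics/top.png'); g=cv2.imread('pics/scene.png')
a=cv2.resize(f[170:285,265:365],None,fx=5,fy=5,interpolation=cv2.INTER_CUBIC)
cv2.imwrite('pics/c1.png',a)
for n,u,v,z in[('top',293,186,.046),('top',327,196,.046),('top',304,263,.082),('scene',305,193,.046),('scene',344.5,203,.046),('scene',327,127,.082)]: print(n,ray(n,u,v,z).round(4))
# crate corners(rim), dish
for p in[(151,259),(214,255),(215,301),(152,305)]: print('crate',ray('top',*p,.03).round(3))
for p in[(409,276),(466,276),(439,250),(439,303)]: print('dish',ray('top',*p,.028).round(3))
for p in[(409,118),(467,110),(480,141),(419,151)]: print('crate s',ray('scene',*p,.03).round(3))
for p in[(160,137),(215,137),(188,121),(187,152)]: print('dish s',ray('scene',*p,.028).round(3))
for n,p in[('track',[(273,171),(352,189),(346,214),(269,194)])]:
  for q in p: print(n,ray('top',*q,.036).round(3))
E
```

```text
top [0.6455 0.0427 0.046 ]
top [ 0.6211 -0.0387  0.046 ]
top [0.4635 0.0158 0.082 ]
scene [ 0.62   -0.0359  0.046 ]
scene [0.6501 0.0437 0.046 ]
scene [0.4632 0.0205 0.082 ]
crate [0.473 0.381 0.03 ]
crate [0.482 0.231 0.03 ]
crate [0.375 0.226 0.03 ]
crate [0.366 0.374 0.03 ]
dish [ 0.43  -0.234  0.028]
dish [ 0.43  -0.37   0.028]
dish [ 0.492 -0.308  0.028]
dish [ 0.367 -0.303  0.028]
crate s [0.386 0.23  0.03 ]
crate s [0.364 0.382 0.03 ]
crate s [0.473 0.384 0.03 ]
crate s [0.498 0.232 0.03 ]
dish s [ 0.422 -0.368  0.028]
dish s [ 0.428 -0.24   0.028]
dish s [ 0.37  -0.31   0.028]
dish s [ 0.473 -0.3    0.028]
track [0.684 0.092 0.036]
track [ 0.639 -0.1    0.036]
track [ 0.579 -0.084  0.036]
track [0.628 0.101 0.036]
```

View pics/c1.png

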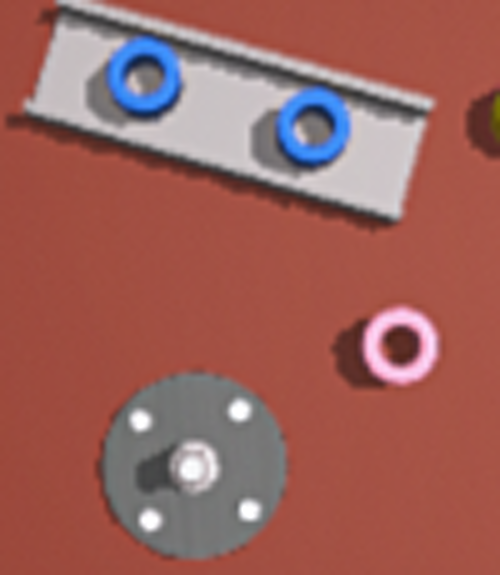

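```bash
python3 - <<'E'
from h import *
from scipy.spatial.transform import Rotation as R
for P in[(293.2,184.8),(327.2,195)]: print(ray('top',*P,.046))
print(tool([.648,.0435,.15]))
o=observe(); t=np.deg2rad(-14); Rt=np.c_[[-np.cos(t),-np.sin(t),0],[-np.sin(t),np.cos(t),0],[0,0,-1]]
print(R.from_matrix(np.array(o['tcp_rot']).T@Rt).as_rotvec(degrees=True))
E
```

```text
[0.6484124  0.04224891 0.046     ]
[ 0.62350076 -0.03917573  0.046     ]
[-578.8 -329.8   81. ]
[-1.00379551e-01 -5.29275166e-03 -9.13207236e+00]
```

```bash
T='-579 -330 60 0 0 -9'; python3 -m jog '-579 -330 81 0 0 -9;-579 -330 81 0 0 -9;-579 -330 81 0 0 -9;-579 -330 81 0 0 -9;-579 -330 81 0 0 -9;-579 -330 81 0 0 -9;-579 -330 81 0 0 -9;-579 -330 81 0 0 -9' 60 30; python3 -c "
from h import *
print(tool([.648,.043,.15]))"
```

```text
clock: 0.9
position: [0.4859, 0.2564, 0.1825]
tcp_rot: [[-0.97, 0.244, -0.001], [0.244, 0.97, -0.002], [0.001, -0.002, -1.0]]
contact_force: [0.6, 1.1, 0.6]
grip_width: 0.0602
[-209.2 -167.3   32.7]
```

```bash
python3 -m jog '-209 -167 33 0 0 0;-209 -167 33 0 0 0;-209 -167 33 0 0 0;-209 -167 33 0 0 0;-209 -167 33 0 0 0;-209 -167 33 0 0 0;-209 -167 33 0 0 0;-209 -167 33 0 0 0'; python3 -c "
from h import *
s=snap('wrist','w1');print(observe()['position'],s['origin'],s['orientation'].round(3),s['fx'])
for P in([.648,.0428,.046],[.622,-.038,.046]): print(proj('w1',P))"
```

```text
clock: 1.7
position: [0.6474, 0.0433, 0.1489]
tcp_rot: [[-0.97, 0.245, -0.003], [0.245, 0.97, -0.002], [0.002, -0.002, -1.0]]
contact_force: [-0.6, 0.7, 0.2]
grip_width: 0.06
[0.64731049 0.04465428 0.14922428] [0.57077333 0.06125286 0.29057812] [[ 0.245  0.925  0.291]
 [ 0.97  -0.233 -0.076]
 [-0.002  0.301 -0.954]] 325.5035527484922
(323.39298633403524, 197.673711609825)
(215.56144778479305, 191.04253214916235)
```

View pics/w1.png

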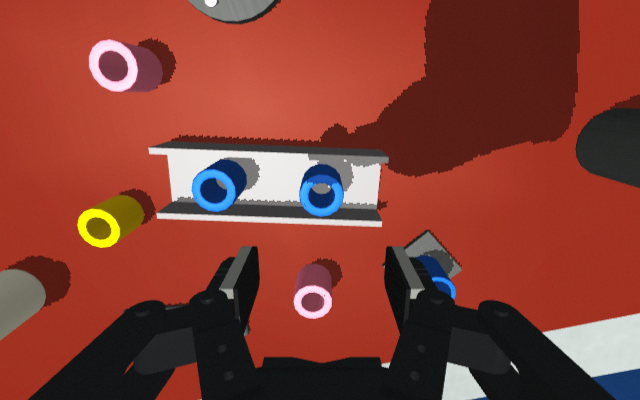

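The wrist view shows the track's sleeve ring tops at about (321,194.5) and (213.5,189), with the jaws lined up along the row. Both are within 3 px of prediction.

```bash
python3 -c "
from h import *
A=ray('w1',321,194.5,.046);B=ray('w1',213.5,189,.046);print(A,B)
A=(A+[.648,.043,.046])/2
print(A,tool([A[0],A[1],.018]))"
```

```text
[0.64499086 0.04161156 0.046     ] [ 0.62002329 -0.03899954  0.046     ]
[0.64649543 0.04230578 0.046     ] [ -0.   -2.3 131.2]
```

```bash
python3 -m jog '0 -2 50 0 0 0;0 -2 90 0 0 0;0 -2 115 0 0 0;0 -2 131 0 0 0;0 -2 131 0 0 0;0 -2 131 0 0 0' 60 30 && python3 -m jog '0 0 0 0 0 0;0 0 0 0 0 0;0 0 0 0 0 0;0 0 0 0 0 0;0 0 0 0 0 0' 20 40; python3 -c "
from h import *
s=observe();print(s['position'],s['contact_force'],s['wrist_torque'])"
```

```text
clock: 2.35
position: [0.6472, 0.0435, 0.0195]
tcp_rot: [[-0.97, 0.242, -0.001], [0.242, 0.97, -0.0], [0.0, -0.001, -1.0]]
contact_force: [-0.2, 0.1, 0.5]
grip_width: 0.06
clock: 2.85
position: [0.6488, 0.044, 0.0222]
tcp_rot: [[-0.97, 0.242, 0.003], [0.242, 0.97, 0.001], [-0.003, 0.001, -1.0]]
contact_force: [-0.7, 1.1, 6.4]
grip_width: 0.0357
[0.64878556 0.04395158 0.02217784] [-0.67944119  1.11598578  6.41023422] [ 0.06310376  0.30454519 -0.0688644 ]
```

```bash
python3 -m jog '0 0 -30 0 0 0;0 0 -80 0 0 0;0 0 -125 0 0 0;0 0 -125 0 0 0;0 0 -125 0 0 0'; python3 -c "
from h import *
s=snap('wrist','w2')
print(proj('w2',[.4635,.018,.082]));print(tool([.4635,.018,.15]))"
```

```text
clock: 3.35
position: [0.6497, 0.0439, 0.15]
tcp_rot: [[-0.97, 0.242, 0.008], [0.242, 0.97, 0.001], [-0.008, 0.003, -1.0]]
contact_force: [0.4, 1.0, -1.1]
grip_width: 0.0355
(189.21216718769222, -101.9289736920546)
[173.2 -69.9  -3. ]
```

View pics/w2.png

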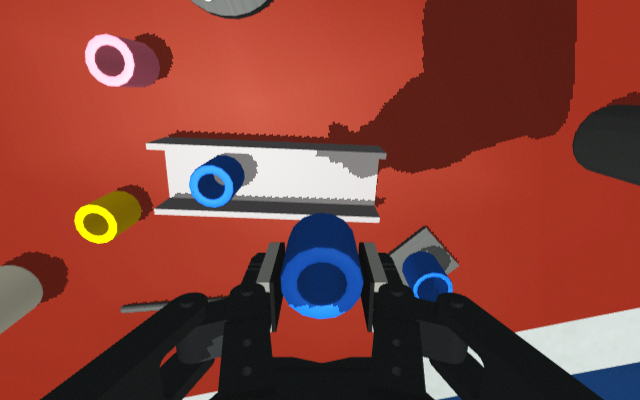

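The sleeve is held upright between the pads, with its top ring centred at about (322,285). The other sleeve is undisturbed at (213,186).

```bash
cat >> h.py <<'E'
from scipy.spatial.transform import Rotation as R
t=np.deg2rad(-14); Rt=np.c_[[-np.cos(t),-np.sin(t),0],[-np.sin(t),np.cos(t),0],[0,0,-1]]
def go(P):
    o=observe(); return tool(P), R.from_matrix(np.array(o['tcp_rot']).T@Rt).as_rotvec(degrees=True).round(1)
E
python3 -c "
from h import *
o=observe();p=np.array(o['position']);c=ray('w2',322,285,p[2]+.024);print(c,p,(np.array(o['tcp_rot']).T@(c-p))*1000, proj('w2',p+[0,0,.024]))
print(go([.4635,.018,.15]))"
```

```text
[0.64804032 0.04274129 0.17193314] [0.64850976 0.04394332 0.14793314] [  0.06153     -1.22913921 -24.00313889] (325.02607680893306, 285.33092432558743)
(array([173.2, -69.9,  -3. ]), array([0.1, 0.2, 0. ]))
```

```bash
python3 -m jog '130 -70 -3 0 0 0;130 -70 -3 0 0 0;130 -70 -3 0 0 0;130 -70 -3 0 0 0;130 -70 -3 0 0 0;130 -70 -3 0 0 0'; python3 -c "
from h import *
s=snap('wrist','w3'); snap('scene','s3')
print(proj('w3',[.4635,.018,.082]));print(tool([.4635,.018,.15]))
a=s['frame'][:300,180:460]; 
cv2.imwrite('pics/w3c.png',cv2.resize(a,None,fx=2,fy=2,interpolation=cv2.INTER_CUBIC))"
```

```text
clock: 4.0
position: [0.5062, 0.008, 0.1501]
tcp_rot: [[-0.971, 0.241, 0.005], [0.241, 0.971, 0.001], [-0.005, 0.002, -1.0]]
contact_force: [0.6, 0.1, -0.4]
grip_width: 0.0356
(322.9683288368219, 148.2573978295512)
[44.2 -0.5 -0.1]
```

View pics/w3c.png

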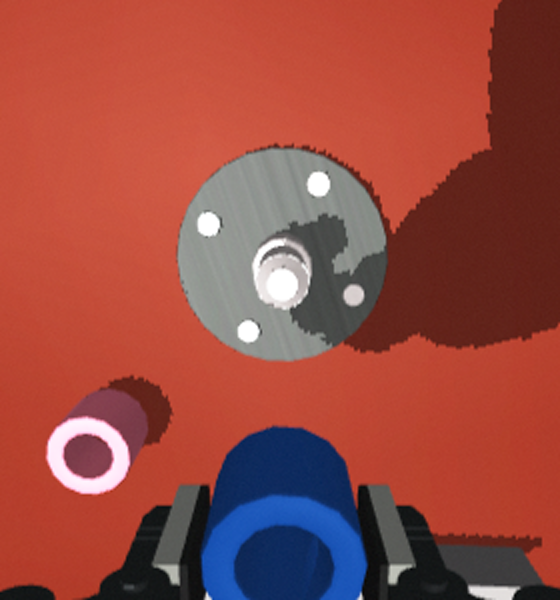

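```bash
python3 -c "
from h import *
T=np.array([.5062,.008,.1501]); T=np.array(observe()['position'])
c=ray('w3',321,142.3,.082);s=ray('w3',321.5,281,T[2]+.024)
Rr=np.array(observe()['tcp_rot']).T
print(c,s,T,Rr@(c-T)*1000,Rr@(s-T)*1000,Rr@(c-s)*1000)
print(go([.4635,.018,.15]))
g=cv2.imread('pics/s3.png')[80:180,270:400];cv2.imwrite('pics/s3c.png',cv2.resize(g,None,fx=5,fy=5,interpolation=cv2.INTER_CUBIC))
for P in([.4635,.018,.082],T-[0,0,.016],T+[0,0,.024]): print(proj('s3',P))
"
```

```text
[0.45946514 0.01769442 0.082     ] [0.5014193  0.00736709 0.17409329] [0.50651582 0.00788065 0.15009329] [48.34908538 -1.93433178 67.86308001] [  4.70964228  -1.68269887 -24.02552831] [43.6394431  -0.25163291 91.88860832]
(array([44.2, -0.5, -0.1]), array([0.1, 0.3, 0.1]))
(325.89031361713774, 127.11608422735061)
(323.1768067834708, 123.26636470166378)
(323.59578014157955, 108.53073422479713)
```

View pics/s3c.png

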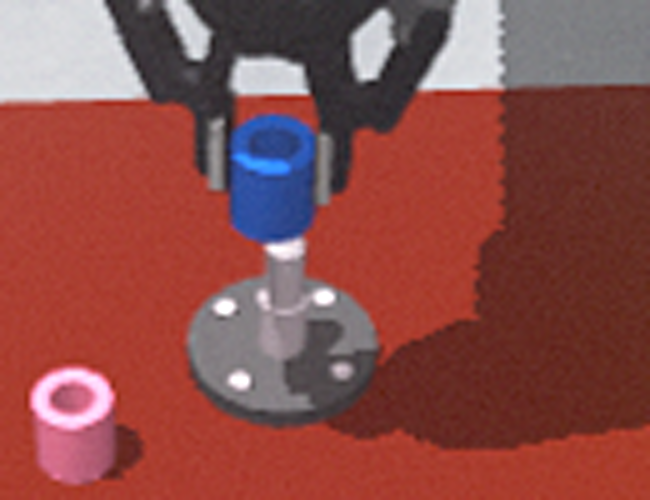

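The scene view shows the sleeve top at (325,108) and the pin tip at (327,128), with the same +1.1 px bias on both. So y is aligned, and x still needs about 44–48 mm. I'll take 46 and feel the rest with the force reading.

```bash
python3 -m jog '46 -0.6 0 0 0 0;46 -0.6 20 0 0.3 0;46 -0.6 45 0 0.3 0;46 -0.6 45 0 0.3 0;46 -0.6 45 0 0.3 0' && python3 -m jog '0 0 3 0 0 0;0 0 7 0 0 0;0 0 10 0 0 0;0 0 10 0 0 0;0 0 10 0 0 0'; python3 -c "
from h import *
o=observe();print(np.round(o['position'],4),np.array(o['tcp_rot']).T@o['contact_force'],np.array(o['tcp_rot']).T@o['wrist_torque'])"
```

```text
clock: 4.6
position: [0.4624, 0.0184, 0.105]
tcp_rot: [[-0.971, 0.241, -0.001], [0.241, 0.971, 0.001], [0.001, 0.001, -1.0]]
contact_force: [0.7, -0.5, -0.0]
grip_width: 0.0355
clock: 5.1
position: [0.4624, 0.0184, 0.095]
tcp_rot: [[-0.971, 0.241, -0.001], [0.241, 0.971, 0.001], [0.001, 0.001, -1.0]]
contact_force: [-0.7, -0.4, -0.2]
grip_width: 0.0352
[0.4624 0.0184 0.095 ] [ 0.57889178 -0.50799747  0.21245651] [ 0.03975385  0.02134442 -0.01642186]
```

```bash
python3 -m jog '0 0 3 0 0 0;0 0 6 0 0 0;0 0 9 0 0 0;0 0 12 0 0 0;0 0 12 0 0 0;0 0 12 0 0 0'; python3 -c "
from h import *
o=observe();print(np.round(o['position'],4),np.array(o['tcp_rot']).T@o['contact_force'],np.array(o['tcp_rot']).T@o['wrist_torque'])"
```

```text
clock: 5.7
position: [0.4624, 0.0184, 0.0829]
tcp_rot: [[-0.971, 0.241, -0.001], [0.241, 0.971, 0.001], [0.001, 0.001, -1.0]]
contact_force: [-0.3, -0.1, -0.6]
grip_width: 0.0357
[0.4624 0.0184 0.0829] [ 0.25627719 -0.13090288  0.58530795] [-0.01450627 -0.00243024 -0.02330118]
```

```bash
python3 -m jog '0 0 5 0 0 0;0 0 10 0 0 0;0 0 15 0 0 0;0 0 20 0 0 0;0 0 20 0 0 0;0 0 20 0 0 0' && python3 -m jog '0 0 2 0 0 0;0 0 4 0 0 0;0 0 6 0 0 0;0 0 8 0 0 0;0 0 10 0 0 0;0 0 10 0 0 0;0 0 10 0 0 0'; python3 -c "
from h import *
o=observe();print(np.round(o['position'],4),np.array(o['tcp_rot']).T@o['contact_force'],np.array(o['tcp_rot']).T@o['wrist_torque'])"
```

```text
clock: 6.3
position: [0.4622, 0.0183, 0.0628]
tcp_rot: [[-0.971, 0.241, -0.002], [0.241, 0.971, 0.001], [0.002, 0.0, -1.0]]
contact_force: [0.6, -1.2, -0.2]
grip_width: 0.0352
clock: 7.0
position: [0.4639, 0.0182, 0.0563]
tcp_rot: [[-0.97, 0.242, 0.002], [0.242, 0.97, 0.002], [-0.001, 0.003, -1.0]]
contact_force: [-12.5, -2.8, 40.1]
grip_width: 0.0357
[0.4639 0.0182 0.0563] [ 11.46232225  -5.59883682 -40.13355968] [1.24972419 2.76791527 0.0090425 ]
```

Resistance begins at the step height (lower end about 41 mm), but there is a side force too, and an off-centre oversize sleeve could also catch there. I'll lift and probe the lateral play.

```bash
cat > st.py <<'E'
from h import *
o=observe();r=np.array(o['tcp_rot']).T
print(np.round(o['position'],4),'Ft',(r@o['contact_force']).round(1),'Mt',(r@o['wrist_torque']).round(2))
E
python3 -m jog '0 0 -6 0 0 0;0 0 -6 0 0 0;0 0 -6 0 0 0'; python3 st.py
python3 -m jog '1 0 0 0 0 0;2 0 0 0 0 0;3 0 0 0 0 0;3 0 0 0 0 0'; python3 st.py
python3 -m jog '-2 0 0 0 0 0;-4 0 0 0 0 0;-6 0 0 0 0 0;-6 0 0 0 0 0'; python3 st.py
```

```text
clock: 7.3
position: [0.4637, 0.0183, 0.062]
tcp_rot: [[-0.97, 0.241, 0.002], [0.241, 0.97, 0.002], [-0.001, 0.003, -1.0]]
contact_force: [-1.2, 0.5, -0.1]
grip_width: 0.0353
[0.4637 0.0183 0.062 ] Ft [1.3 0.2 0.1] Mt [0.   0.22 0.04]
clock: 7.7
position: [0.4612, 0.0188, 0.062]
tcp_rot: [[-0.97, 0.242, 0.003], [0.242, 0.97, 0.002], [-0.002, 0.003, -1.0]]
contact_force: [2.7, -0.4, -2.1]
grip_width: 0.0356
[0.4612 0.0188 0.062 ] Ft [-2.7  0.3  2.1] Mt [ 0.05 -0.68 -0.04]
clock: 8.1
position: [0.4639, 0.0182, 0.0611]
tcp_rot: [[-0.971, 0.241, -0.004], [0.241, 0.971, 0.003], [0.005, 0.002, -1.0]]
contact_force: [-11.5, 3.3, 6.1]
grip_width: 0.0356
[0.4639 0.0182 0.0611] Ft [12.   0.4 -6.1] Mt [0.08 2.62 0.  ]
```

The free play in x is only about 2.5 mm, so this bore is 20.5 mm and the sleeve is good. I'll centre it and press lightly once more.

```bash
python3 -m jog '1.5 0 0 0 0 0;1.5 0 0 0 0 0;1.5 0 0 0 0 0'; python3 st.py; python3 -m jog '0 0 2 0 0 0;0 0 4 0 0 0;0 0 6 0 0 0;0 0 6 0 0 0'; python3 st.py
```

```text
clock: 8.4
position: [0.4628, 0.0185, 0.0612]
tcp_rot: [[-0.971, 0.241, -0.004], [0.241, 0.971, 0.003], [0.004, 0.002, -1.0]]
contact_force: [1.0, 0.4, -0.7]
grip_width: 0.0356
[0.4628 0.0185 0.0612] Ft [-0.9  0.6  0.7] Mt [0.06 0.03 0.03]
clock: 8.8
position: [0.4636, 0.0184, 0.0567]
tcp_rot: [[-0.97, 0.241, -0.002], [0.241, 0.97, 0.003], [0.003, 0.003, -1.0]]
contact_force: [-6.2, -1.4, 18.4]
grip_width: 0.0354
[0.4636 0.0184 0.0567] Ft [  5.8  -2.8 -18.4] Mt [0.52 1.25 0.01]
```

```bash
python3 -m jog '0 0 -5 0 0 0;0 0 -45 0 0 0;0 0 -93 0 0 0;0 0 -93 0 0 0;0 0 -93 0 0 0'; python3 -c "
from h import *
print(go([.425,.325,.15]))"
```

```text
clock: 9.3
position: [0.4647, 0.0182, 0.1507]
tcp_rot: [[-0.97, 0.241, 0.001], [0.241, 0.97, 0.004], [0.0, 0.004, -1.0]]
contact_force: [-0.5, 1.0, -1.0]
grip_width: 0.0352
(array([112.5, 288.2,   1.9]), array([ 0.2, -0. ,  0. ]))
```

```bash
python3 -m jog '112 288 0 0.2 0 -15;112 288 0 0.2 0 -15;112 288 0 0.2 0 -15;112 288 0 0.2 0 -15;112 288 0 0.2 0 -15;112 288 0 0.2 0 -15;112 288 0 0.2 0 -15;112 288 0 0.2 0 -15'; python3 -c "
from h import *
s=snap('wrist','w4');snap('top','t4');o=observe()
print(proj('w4',[.424,.304,.004]),go([.425,.325,.03]),o['position'])"
```

```text
clock: 10.1
position: [0.4236, 0.3263, 0.1499]
tcp_rot: [[-1.0, -0.023, -0.003], [-0.023, 1.0, -0.001], [0.003, -0.001, -1.0]]
contact_force: [0.8, -0.9, -0.6]
grip_width: 0.0355
(298.52336312244256, 182.86294979222814) (array([  0.3,   2.3, 120.6]), array([-0.1, -0.1, 15. ])) [0.42547294 0.32286752 0.15056471]
```

View pics/w4.png

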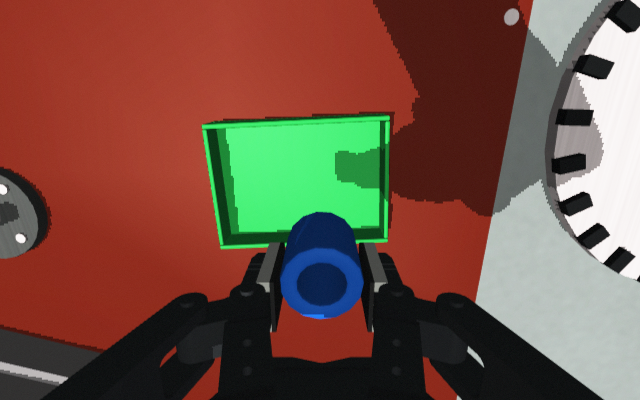

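The crate's floor centre shows at about (305,183), matching the predicted (299,183), and the sleeve is over the +y half.

```bash
python3 -m jog '0 0 50 0 0 0;0 0 95 0 0 0;0 0 117 0 0 0;0 0 125 0 0 0;0 0 125 0 0 0;0 0 125 0 0 0'; python3 st.py; python3 -m jog '0 0 2 0 0 0;0 0 4 0 0 0;0 0 6 0 0 0;0 0 6 0 0 0'; python3 st.py
```

```text
clock: 10.8
position: [0.4266, 0.3224, 0.027]
tcp_rot: [[-1.0, -0.016, 0.0], [-0.016, 1.0, -0.0], [-0.0, -0.0, -1.0]]
contact_force: [-0.2, -0.1, -0.8]
grip_width: 0.0354
[0.4266 0.3224 0.027 ] Ft [ 0.2 -0.1  0.8] Mt [-0.03  0.01 -0.03]
clock: 11.2
position: [0.4265, 0.3225, 0.021]
tcp_rot: [[-1.0, -0.016, 0.0], [-0.016, 1.0, -0.0], [-0.0, -0.0, -1.0]]
contact_force: [0.2, -0.9, -0.1]
grip_width: 0.0356
[0.4265 0.3225 0.021 ] Ft [-0.2 -0.9  0.1] Mt [0.01 0.02 0.02]
```

```bash
python3 -m jog '0 0 1 0 0 0;0 0 2 0 0 0;0 0 3 0 0 0;0 0 3 0 0 0'; python3 st.py; python3 -m jog '0 0 0 0 0 0;0 0 0 0 0 0;0 0 0 0 0 0;0 0 0 0 0 0' 48;python3 st.py
```

```text
clock: 11.6
position: [0.4265, 0.3227, 0.0194]
tcp_rot: [[-1.0, -0.016, 0.0], [-0.016, 1.0, -0.0], [-0.0, -0.0, -1.0]]
contact_force: [-6.1, -4.0, 15.4]
grip_width: 0.0352
[0.4265 0.3227 0.0194] Ft [  6.2  -3.9 -15.4] Mt [0.85 1.22 0.02]
clock: 12.0
position: [0.4264, 0.3226, 0.0192]
tcp_rot: [[-1.0, -0.016, 0.0], [-0.016, 1.0, -0.0], [-0.0, -0.0, -1.0]]
contact_force: [0.3, -0.5, -0.6]
grip_width: 0.0479
[0.4264 0.3226 0.0192] Ft [-0.3 -0.5  0.6] Mt [ 0.    0.03 -0.  ]
```

```bash
python3 -m jog '0 0 -40 0 0 0;0 0 -85 0 0 0;0 0 -131 0 0 0;0 0 -131 0 0 0;0 0 -131 0 0 0'; python3 -c "
from h import *
snap('top','t5');print(go([.623,-.0375,.15]),proj('t5',[.4265,.3226,.044]))"
```

```text
clock: 12.5
position: [0.427, 0.3231, 0.1512]
tcp_rot: [[-1.0, -0.016, 0.002], [-0.016, 1.0, 0.002], [-0.002, 0.001, -1.0]]
contact_force: [0.1, -0.1, -0.8]
grip_width: 0.0479
(array([-1.911e+02, -3.630e+02, -2.000e-01]), array([-0. , -0. , 14.9])) (172.86849065642588, 279.1485354089415)
```

```bash
python3 -m jog '-191 -363 0 0 0 15;-191 -363 0 0 0 15;-191 -363 0 0 0 15;-191 -363 0 0 0 15;-191 -363 0 0 0 15;-191 -363 0 0 0 15;-191 -363 0 0 0 15;-191 -363 0 0 0 15' 60; python3 -c "
from h import *
print(go([.623,-.0375,.15]))"
```

```text
clock: 13.35
position: [0.6175, -0.0303, 0.1475]
tcp_rot: [[-0.97, 0.243, -0.004], [0.243, 0.97, -0.001], [0.003, -0.002, -1.0]]
contact_force: [-0.0, 0.2, 0.2]
grip_width: 0.0598
(array([-7. , -5.7, -2.5]), array([-0.1, -0.2, -0.1]))
```

```bash
python3 -m jog '-7 -5.7 -2 0 0 0;-7 -5.7 -2 0 0 0;-7 -5.7 -2 0 0 0'; python3 -c "
from h import *
snap('wrist','w6');snap('top','t6');print(go([.623,-.0375,.018]),observe()['position'],proj('w6',[.623,-.0375,.046]))
w=cv2.imread('pics/w6.png')[120:280,220:420];t=cv2.imread('pics/t5.png')[240:320,140:240]
cv2.imwrite('pics/m6.png',np.hstack([cv2.resize(w,(500,400)),cv2.resize(t,(300,240)).repeat(1,0)[np.r_[0:240,[239]*160]]]))"
```

```text
clock: 13.65
position: [0.622, -0.0363, 0.1476]
tcp_rot: [[-0.97, 0.242, -0.007], [0.242, 0.97, -0.0], [0.007, -0.002, -1.0]]
contact_force: [-1.3, 0.4, -0.1]
grip_width: 0.0598
(array([ -2. ,  -2. , 130.6]), array([-0.1, -0.3,  0.1])) [ 0.62221359 -0.03506885  0.14858366] (322.6611099824578, 199.50409489437385)
```

View pics/m6.png

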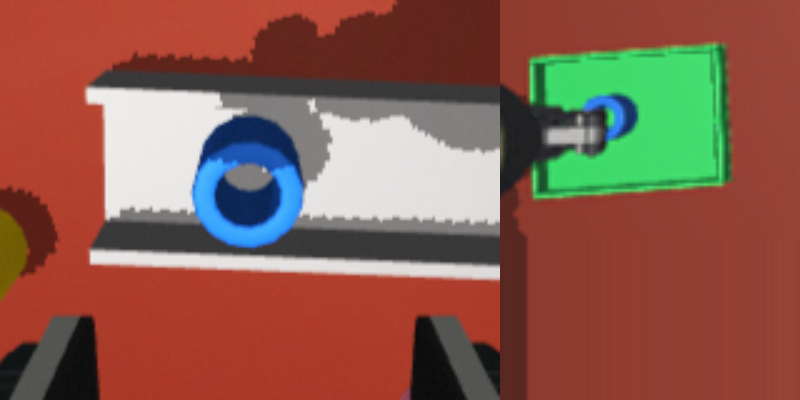

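The second sleeve is where expected, with its ring at (319,197) against a predicted (323,200) and the usual −3 px bias. The first sleeve stands upright in the crate.

```bash
python3 -m jog '-1.5 -1.5 50 0 0 0;-1.5 -1.5 90 0 0 0;-1.5 -1.5 115 0 0 0;-1.5 -1.5 128 0 0 0;-1.5 -1.5 128 0 0 0;-1.5 -1.5 128 0 0 0'; python3 st.py; python3 -m jog '0 0 0 0 0 0;0 0 0 0 0 0;0 0 0 0 0 0;0 0 0 0 0 0;0 0 0 0 0 0' 20 40; python3 st.py
```

```text
clock: 14.35
position: [0.6235, -0.0362, 0.022]
tcp_rot: [[-0.971, 0.239, -0.003], [0.239, 0.971, 0.0], [0.003, -0.0, -1.0]]
contact_force: [0.6, -0.0, 1.2]
grip_width: 0.0602
[ 0.6235 -0.0362  0.022 ] Ft [-0.6  0.1 -1.2] Mt [ 0.01 -0.01  0.05]
clock: 14.85
position: [0.6251, -0.0361, 0.0244]
tcp_rot: [[-0.971, 0.239, 0.0], [0.239, 0.971, 0.001], [-0.0, 0.001, -1.0]]
contact_force: [-0.6, 1.0, 6.0]
grip_width: 0.0344
[ 0.6251 -0.0361  0.0244] Ft [ 0.8  0.8 -6. ] Mt [-0.04  0.21 -0.08]
```

```bash
python3 -m jog '0 0 -30 0 0 0;0 0 -80 0 0 0;0 0 -125 0 0 0;0 0 -125 0 0 0;0 0 -125 0 0 0'; python3 -c "
from h import *
snap('wrist','w7');print(go([.5062,.008,.15]))
for n in('w2','w4','w7'):
  f=cv2.imread(f'pics/{n}.png').astype(int);m=((f[...,0]>f[...,2]+50)&(f[...,0]>f[...,1]+40)).astype('u1')
  k,l,s,c=cv2.connectedComponentsWithStats(m);print(n,[(s[i].tolist(),c[i].round(1).tolist()) for i in range(1,k) if s[i][4]>1500])
print(observe()['grip_width'])"
```

```text
clock: 15.35
position: [0.6262, -0.0363, 0.1518]
tcp_rot: [[-0.971, 0.239, 0.005], [0.239, 0.971, 0.001], [-0.005, 0.002, -1.0]]
contact_force: [0.1, 0.2, -1.5]
grip_width: 0.0343
(array([126. ,  14.4,  -0.3]), array([0.1, 0.1, 0.2]))
w2 [([189, 156, 55, 52, 2026], [216.0, 181.3]), ([280, 214, 84, 105, 6857], [321.2, 267.8]), ([402, 252, 51, 49, 1667], [425.6, 276.2]), ([573, 363, 67, 37, 1700], [613.9, 382.0])]
w4 [([280, 212, 84, 107, 6173], [321.0, 267.9])]
w7 [([282, 212, 80, 104, 6605], [321.4, 264.8]), ([484, 255, 61, 55, 2177], [514.3, 282.1])]
0.034066767802864696
```

```bash
python3 -c "
from h import *
print(go([.4625,.0185,.15]))"
```

```text
(array([170.9,  14.1,  -0.4]), array([0.1, 0.1, 0.2]))
```

```bash
python3 -m jog '171 14 -0.5 0 0 0;171 14 -0.5 0 0 0;171 14 -0.5 0 0 0;171 14 -0.5 0 0 0;171 14 -0.5 0 0 0;171 14 -0.5 0 0 0'; python3 -m jog '0 0 20 0 0 0;0 0 40 0 0 0;0 0 45 0 0 0;0 0 45 0 0 0';python3 -c "
from h import *
print(go([.4625,.0185,.09]))"; python3 st.py
```

```text
clock: 16.0
position: [0.4618, 0.0186, 0.1494]
tcp_rot: [[-0.971, 0.238, 0.0], [0.238, 0.971, 0.001], [-0.0, 0.001, -1.0]]
contact_force: [0.1, -0.7, -0.1]
grip_width: 0.0341
clock: 16.4
position: [0.4616, 0.0181, 0.1034]
tcp_rot: [[-0.971, 0.239, -0.002], [0.239, 0.971, 0.0], [0.002, -0.0, -1.0]]
contact_force: [-0.4, -0.2, 0.3]
grip_width: 0.0341
(array([-0.8,  0.6, 13.4]), array([-0. , -0.1,  0.2]))
[0.4616 0.0181 0.1034] Ft [ 0.3 -0.3 -0.3] Mt [-0.02  0.03  0.02]
```

```bash
python3 -m jog '-1 0.5 4 0 0 0;-1 0.5 8 0 0 0;-1 0.5 12 0 0 0;-1 0.5 12 0 0 0'; python3 st.py;  python3 -m jog '0 0 4 0 0 0;0 0 8 0 0 0;0 0 12 0 0 0;0 0 12 0 0 0'; python3 st.py; python3 -m jog '0 0 4 0 0 0;0 0 8 0 0 0;0 0 12 0 0 0;0 0 12 0 0 0'; python3 st.py
```

```text
clock: 16.8
position: [0.4624, 0.0183, 0.0911]
tcp_rot: [[-0.971, 0.239, -0.003], [0.239, 0.971, 0.0], [0.003, -0.001, -1.0]]
contact_force: [0.4, 0.1, -0.2]
grip_width: 0.0342
[0.4624 0.0183 0.0911] Ft [-0.3  0.2  0.2] Mt [-0.03 -0.05  0.02]
clock: 17.2
position: [0.4619, 0.0183, 0.0784]
tcp_rot: [[-0.971, 0.239, -0.004], [0.239, 0.971, -0.0], [0.004, -0.001, -1.0]]
contact_force: [0.9, 0.0, -0.4]
grip_width: 0.0339
[0.4619 0.0183 0.0784] Ft [-0.8  0.2  0.4] Mt [-0.01  0.02 -0.  ]
clock: 17.6
position: [0.4614, 0.0182, 0.0657]
tcp_rot: [[-0.971, 0.239, -0.005], [0.239, 0.971, -0.0], [0.005, -0.001, -1.0]]
contact_force: [-0.2, -0.7, -0.8]
grip_width: 0.0337
[0.4614 0.0182 0.0657] Ft [-0.  -0.7  0.8] Mt [-0.   -0.01 -0.02]
```

```bash
python3 -m jog '-1 0 2 0 0.3 0;-1 0 4 0 0.3 0;-1 0 6 0 0.3 0;-1 0 8 0 0.3 0;-1 0 8 0 0.3 0'; python3 st.py
```

```text
clock: 18.1
position: [0.463, 0.0179, 0.0598]
tcp_rot: [[-0.971, 0.24, -0.009], [0.24, 0.971, 0.002], [0.009, -0.0, -1.0]]
contact_force: [-9.8, -2.1, 25.2]
grip_width: 0.0342
[0.463  0.0179 0.0598] Ft [  9.2  -4.4 -25.1] Mt [ 0.84  2.06 -0.04]
```

It stops at step height again; same play test.

```bash
python3 -m jog '0 0 -6 0 0 0;0 0 -6 0 -0.4 0;0 0 -6 0 -0.4 0'; python3 st.py
python3 -m jog '1 0 0 0 0 0;2 0 0 0 0 0;3 0 0 0 0 0;3 0 0 0 0 0'; python3 st.py
python3 -m jog '-2 0 0 0 0 0;-4 0 0 0 0 0;-6 0 0 0 0 0;-6 0 0 0 0 0'; python3 st.py
```

```text
clock: 18.4
position: [0.463, 0.0179, 0.0656]
tcp_rot: [[-0.971, 0.239, -0.001], [0.239, 0.971, -0.0], [0.001, -0.0, -1.0]]
contact_force: [-0.5, 0.2, -0.3]
grip_width: 0.0336
[0.463  0.0179 0.0656] Ft [0.5 0.1 0.3] Mt [ 0.01  0.1  -0.04]
clock: 18.8
position: [0.4605, 0.0185, 0.0656]
tcp_rot: [[-0.971, 0.24, -0.0], [0.24, 0.971, -0.0], [0.0, -0.0, -1.0]]
contact_force: [3.2, -0.6, -2.8]
grip_width: 0.0343
[0.4605 0.0185 0.0656] Ft [-3.2  0.1  2.8] Mt [ 0.02 -0.53 -0.02]
clock: 19.2
position: [0.4633, 0.0179, 0.0647]
tcp_rot: [[-0.971, 0.239, -0.007], [0.239, 0.971, 0.001], [0.007, -0.001, -1.0]]
contact_force: [-9.9, 3.3, 5.5]
grip_width: 0.034
[0.4633 0.0179 0.0647] Ft [10.5  0.8 -5.4] Mt [-0.03  2.54 -0.03]
```

The play is again about 2.5 mm, so this one is good too. I'll centre it and press once more lightly.

```bash
python3 -m jog '1.5 0 0 0 -0.3 0;1.5 0 0 0 -0.3 0;1.5 0 0 0 -0.3 0'; python3 st.py; python3 -m jog '0 0 2 0 0 0;0 0 4 0 0 0;0 0 6 0 0 0;0 0 7 0 0 0'; python3 st.py; python3 -m jog '0 0 -5 0 0 0;0 0 -45 0 0 0;0 0 -93 0 0 0;0 0 -93 0 0 0;0 0 -93 0 0 0';  python3 -c "
from h import *
t=snap('top','t8');print(go([.424,.275,.15]))
cv2.imwrite('pics/t8c.png',cv2.resize(t['frame'][240:320,140:230],None,fx=6,fy=6,interpolation=cv2.INTER_CUBIC))"
```

```text
clock: 19.5
position: [0.4621, 0.0182, 0.0648]
tcp_rot: [[-0.971, 0.239, -0.002], [0.239, 0.971, -0.001], [0.001, -0.001, -1.0]]
contact_force: [0.2, -0.3, -0.3]
grip_width: 0.0338
[0.4621 0.0182 0.0648] Ft [-0.3 -0.2  0.3] Mt [-0.02  0.   -0.01]
clock: 19.9
position: [0.4632, 0.0179, 0.0597]
tcp_rot: [[-0.971, 0.239, 0.0], [0.239, 0.971, -0.0], [-0.0, -0.0, -1.0]]
contact_force: [-10.9, -1.9, 32.4]
grip_width: 0.0339
[0.4632 0.0179 0.0597] Ft [ 10.1  -4.4 -32.4] Mt [ 0.99  2.35 -0.03]
clock: 20.4
position: [0.4641, 0.0181, 0.1537]
tcp_rot: [[-0.971, 0.239, 0.003], [0.239, 0.971, 0.001], [-0.003, 0.001, -1.0]]
contact_force: [-0.4, -0.1, -0.6]
grip_width: 0.034
(array([ 99.4, 240.2,   2.3]), array([-0. ,  0. ,  0.2]))
```

View pics/t8c.png

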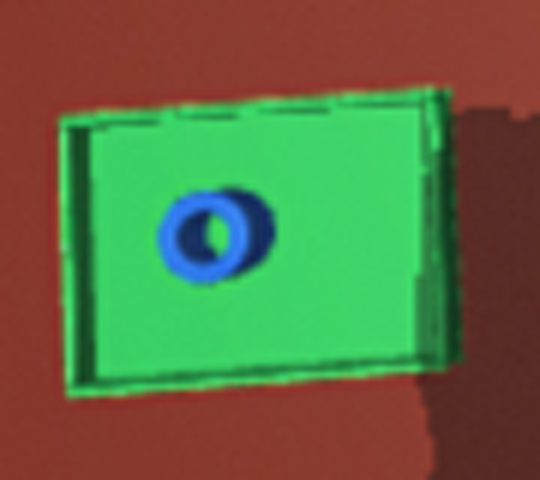

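Sleeve 1 stands upright in the left half of the crate, with its ring at crop (205,237) and free room to the right. I'll turn the jaws along the crate's x so the fingers clear it.

```bash
python3 -c "
from h import *
print(observe()['q'],tool([.426,.268,.15]))"; python3 -m jog '98 235 3 0 0 72;98 235 3 0 0 72;98 235 3 0 0 72;98 235 3 0 0 72;98 235 3 0 0 72;98 235 3 0 0 72;98 235 3 0 0 72;98 235 3 0 0 72'; python3 -c "
from h import *
from scipy.spatial.transform import Rotation as R
t=np.deg2rad(-86);Rt=np.c_[[-np.cos(t),-np.sin(t),0],[-np.sin(t),np.cos(t),0],[0,0,-1]]
o=observe();print(o['q'],tool([.426,.268,.15]),R.from_matrix(np.array(o['tcp_rot']).T@Rt).as_rotvec(degrees=True))"
```

```text
[-22.40921958   5.14266494  17.26243448 110.00072173  -1.67540443
  65.08269669  71.65701015] [ 95.8 233.9   2.3]
clock: 21.25
position: [0.4224, 0.2706, 0.147]
tcp_rot: [[-0.233, 0.972, -0.003], [0.972, 0.233, -0.002], [-0.002, -0.004, -1.0]]
contact_force: [0.8, -1.0, -1.0]
grip_width: 0.0343
[-44.0504536   10.38934061   8.70930665 104.60309016  -1.70536427
  65.35724626 -21.27731037] [-3.4  2.9 -3. ] [-0.1925155   0.11350468  9.48717986]
```

```bash
python3 -m jog '-3 3 0 -0.2 0 9.5;-3 3 0 -0.2 0 9.5;-3 3 0 -0.2 0 9.5;-3 3 0 -0.2 0 9.5'; python3 -c "
from h import *
for i in range(4):print(tool([.426,.268,.0325]))"; python3 st.py
```

```text
clock: 21.65
position: [0.4256, 0.2682, 0.1464]
tcp_rot: [[-0.073, 0.997, -0.001], [0.997, 0.073, -0.003], [-0.003, -0.001, -1.0]]
contact_force: [0.2, 0.5, -0.4]
grip_width: 0.034
[  0.    0.4 113.9]
[  0.    0.4 113.9]
[  0.    0.4 113.9]
[  0.    0.4 113.9]
[0.4256 0.2682 0.1464] Ft [0.5 0.2 0.4] Mt [-0.02 -0.03  0.  ]
```

```bash
python3 -m jog '0 0 50 0 0 0;0 0 90 0 0 0;0 0 112 0 0 0;0 0 119 0 0 0;0 0 119 0 0 0;0 0 119 0 0 0'; python3 st.py; python3 -m jog '0 0 2 0 0 0;0 0 4 0 0 0;0 0 5 0 0 0;0 0 5 0 0 0'; python3 st.py
```

```text
clock: 22.25
position: [0.4265, 0.2685, 0.0287]
tcp_rot: [[-0.074, 0.997, 0.001], [0.997, 0.074, -0.001], [-0.001, 0.001, -1.0]]
contact_force: [0.2, 0.4, 0.7]
grip_width: 0.0335
[0.4265 0.2685 0.0287] Ft [ 0.4  0.2 -0.7] Mt [0.01 0.   0.01]
clock: 22.65
position: [0.4265, 0.2685, 0.0239]
tcp_rot: [[-0.074, 0.997, 0.001], [0.997, 0.074, -0.001], [-0.001, 0.001, -1.0]]
contact_force: [0.3, 0.6, -0.5]
grip_width: 0.0342
[0.4265 0.2685 0.0239] Ft [0.5 0.4 0.5] Mt [-0.   -0.02  0.01]
```

```bash
python3 -m jog '0 0 1 0 0 0;0 0 2 0 0 0;0 0 3 0 0 0;0 0 3 0 0 0'; python3 st.py; python3 -m jog '0 0 0 0 0 0;0 0 0 0 0 0;0 0 0 0 0 0;0 0 0 0 0 0' 48;python3 st.py
```

```text
clock: 23.05
position: [0.4267, 0.2687, 0.0222]
tcp_rot: [[-0.074, 0.997, 0.001], [0.997, 0.074, -0.001], [-0.001, 0.001, -1.0]]
contact_force: [-6.1, -3.5, 18.6]
grip_width: 0.0342
[0.4267 0.2687 0.0222] Ft [ -3.   -6.3 -18.6] Mt [ 1.48 -0.73  0.03]
clock: 23.45
position: [0.4266, 0.2686, 0.022]
tcp_rot: [[-0.074, 0.997, 0.001], [0.997, 0.074, -0.001], [-0.001, 0.001, -1.0]]
contact_force: [0.3, -0.4, -0.3]
grip_width: 0.0479
[0.4266 0.2686 0.022 ] Ft [-0.4  0.2  0.3] Mt [ 0.05 -0.    0.03]
```

Released on the floor. I'll lift, back away over the open bench and check.

```bash
python3 -m jog '0 0 -40 0 0 0;0 0 -85 0 0 0;0 0 -130 0 0 0;0 0 -180 0 0 0;0 0 -200 0 0 0;0 0 -200 0 0 0'; python3 -m jog '-180 0 0 0 0 0;-180 0 0 0 0 0;-180 0 0 0 0 0;-180 0 0 0 0 0;-180 0 0 0 0 0;-180 0 0 0 0 0'; python3 -c "
from h import *
snap('scene','s9');snap('top','t9')
a=cv2.imread('pics/s9.png')[90:290,130:530];b=cv2.imread('pics/t9.png')[120:320,140:480]
cv2.imwrite('pics/m9.png',np.vstack([cv2.resize(a,(600,300)),cv2.resize(b,(510,300))[:, np.r_[0:510,[509]*90]]]))"
```

```text
clock: 24.05
position: [0.428, 0.2698, 0.2259]
tcp_rot: [[-0.073, 0.997, 0.007], [0.997, 0.073, 0.004], [0.003, 0.007, -1.0]]
contact_force: [-0.2, 0.2, 0.3]
grip_width: 0.0481
clock: 24.65
position: [0.4408, 0.09, 0.2244]
tcp_rot: [[-0.072, 0.997, 0.005], [0.997, 0.072, 0.003], [0.003, 0.005, -1.0]]
contact_force: [0.0, 0.9, 0.8]
grip_width: 0.0477
```

View pics/m9.png

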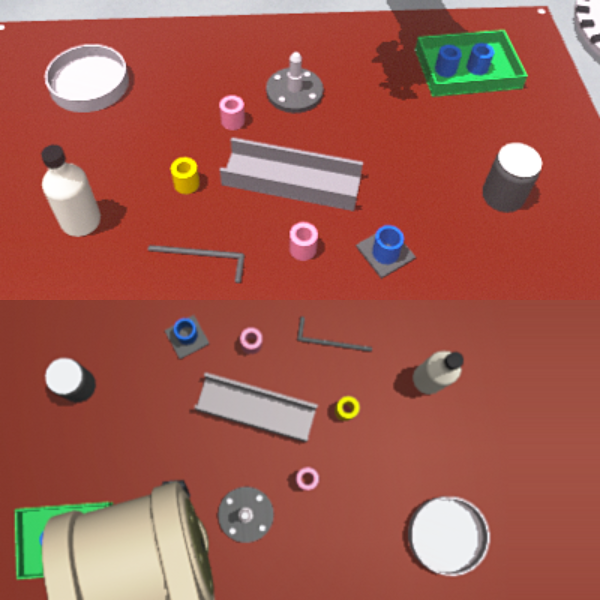

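Both sleeves stand upright in the crate, at (448,60) and (481,58) in the composite picture. The track is empty, the reference is on its stand, and the bottle, tin and hex key are where they were.

```bash
python3 -c "
from h import *
print(env.finish_job())"
```

```text
the job is handed in; nothing more can be done
None
```

I tested both track sleeves on the gauge, one after the other, and both are good. Both now stand upright on the crate floor, and the job was handed in at about 25 s of the 72 s allowed.

- **Gauge results:** Each sleeve stopped with its lower end at about 42 mm, which is the step. Each had only about 2.5 mm of sideways play on the thin part of the pin, which fits the 20.5 mm bore. An oversize sleeve would have about 9 mm.
- **Order:** The first sleeve was put away in the crate before I picked up the second.
- **Last pictures:** The track is empty and the reference sleeve is on its stand. The bottle, tin, hex key and the pink and yellow look-alikes have not visibly moved, and the arm is clear of everything.
- **What disagreed:**
  - The first press peaked at 40 N with an 11 N side force, firmer than "lightly". I re-centred that sleeve and pressed it again at 18 N. The second sleeve's final press was 32 N, with about 11 N sideways.
  - The cameras differed by up to about 4 mm on the pin's position. I settled that with the sideways-play test.
  - The gripper read about 34 mm on the second sleeve against 35.5 mm on the first. I did not explain this, and the grip held.

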